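Straighten the row of slide boxes

TASK

Four blue slide boxes stand side by side in front of the analyser, but the two middle ones have been pulled out of line towards you. Slide these two back along the worktop, without lifting them off it, so that all four stand in one straight, evenly spaced row, parallel to each other. Leave the two end boxes where they are, and let go.

Things in the scene. Friction and masses are not known exactly. Their poses are not given: they have to be found in the camera images.
- box_left_end_center (a point): Left end of the row, stays: closed blue slide box, 38 wide (own x) x 90 long (own y) x 31 mm high, 90 g; point at its centre, 16 mm up. Its x axis runs along the row to the right end box, 285 mm away centre to centre and parallel; its y axis points away from the robot. The middle places are 1/3 and 2/3 of the way between the end boxes' centres (95 mm apart, 57 mm gaps). All four boxes look the same.
- box_a_center (a point): Middle box, the left one at the start, to be slid into the row: blue slide box, 38 wide (own x) x 90 long (own y) x 31 mm high, 90 g; point at its centre, 16 mm up. Starts 35 to 62 mm nearer the robot than the row, turned up to 0.3 rad; can be pinched across its width from above. Either middle box may take either middle place.
- box_b_center (a point): Middle box, the right one at the start, to be slid into the row: blue slide box, 38 wide (own x) x 90 long (own y) x 31 mm high, 90 g; point at its centre, 16 mm up. Starts 35 to 62 mm nearer the robot than the row, turned up to 0.3 rad; can be pinched across its width from above. Either middle box may take either middle place.
- box_right_end_center (a point): Right end of the row, stays: blue slide box, 38 wide (own x) x 90 long (own y) x 31 mm high, 90 g; point at its centre, 16 mm up. 

How it is judged:
By the outcome, as a careful person would: the job done as asked, in the order asked, and still so for the second after the job is handed in, with the robot touching nothing.
It also fails if it takes over 40 s, if anything falls off the work surface, if the arm or the gripper's body presses on something with over 40 N, if the wrist force passes 120 N, or if a joint passes its speed limit or range.

ROBOT

A 6-joint arm with a two-finger parallel gripper is mounted at the origin on a cart in front of the work surface, level with it; the furniture and walls round the work are solid. World frame = base frame: x ahead of the robot, y to its left, z up, the work surface at z = 0. Lengths are in m, angles in rad, forces in N, time in s.
With the tool pointing down it reaches from about 0.35 to 0.95 m from the base axis. Payload 17.4 kg.
Tool frame: the origin (TCP) lies midway between the tips of the shut fingers; the grasp point (between the pads) lies 19 mm behind it; z points along the fingers, y is the direction in which the jaws open and shut (so a half turn about z gives the same grasp; the last joint's range is limited). The gripper opens to 93 mm and grips with 3 to 60 N. Pads are 15 mm wide; open, the fingers measure 128 mm over their backs; the gripper's body (75 mm by 188 mm) begins 65 mm behind the grasp point.
Start: joints at [-1.279, 0.116, 1.442, -0, 1.584, -0.038], TCP at [0.219, -0.639, 0.219] pointing down, gripper open.
Joint ranges: [-2.83, 2.83], [-0.83, 2.19], [0.07, 2.5], [-1.14, 4.28], [0.01, 3], [-2.97, 2.97]. Speed limits (rad/s): [1.89, 1.89, 2.22, 3.14, 3.14, 3.14].

INTERFACE

Orientations are given as a 3x3 rotation matrix whose columns are the frame's x, y, z axes.
In Python, from plant import status, snapshot, camera_params, workorder gives the robot as it stands.
- The arm moves only by the shell command python3 -m pendant 'ROWS' [OPENING]. ROWS is text: rows parted by semicolons, each of 4 numbers parted by spaces: the shift along the tool's x, y, z in units of 0.08 m (1.0 is 0.08 m), then the turn about the tool's z in units of 45 degrees (1.0 is 45 degrees). In form: dx dy dz roll; .... A call has 1 to 5 rows; each row shifts and turns the commanded pose from where the row before left it, along the tool's axes as they then stand; what a row does not reach is not made up. A row lasts 1/12 s, in which the tool goes at most 41.7 mm and 7.16 degrees, less where a joint would pass 70% of its speed; a pose out of reach is approached as far as the arm can. A call with a number of a shift or a turn outside -1 to 1 is refused whole. A call with a gripper value outside its range is refused whole. OPENING is the closure in counts, from 0 (fully open) to 255 (shut), set as the call begins (- or left out, the last holds). The fingers move at their own pace and stop on an object; the grip force is fixed at half the most. Time passes only in rows, so rows that do not move let the fingers close. It gives the time, the measured TCP pose, the force and the opening at its end, in the units of the state.
- status.read_state(): the state, without advancing time (a new reading comes with each control period).
- snapshot(name): name is "scene" or "top" or "wrist"; returns the picture (400x640x3 uint8, red, green, blue); there is no depth.
- camera_params(name): a dict with "mtx" (3x3 intrinsics, pixels), "R" (3x3) and "t" (3): a world point X has camera coordinates R X + t; the wrist camera has in their place "tool_from_camera" (4x4, takes a point from camera to tool coordinates, whose origin is the TCP and whose axes are the flange's). Camera axes: x right, y down, z forward; pixel columns grow to the right and rows downward; lengths in m; the calibration is good to about 2 mm. A picture is of the moment at which its call begins: read the wrist's pose just before it. camera_params takes no time and is no camera call.
- workorder.sign_off(): hands the job in, once; it reports no verdict.
The state is a dict: "t": time; "joint_pos": joint angles; "joint_velocities": joint speeds; "joint_torque": joint torques, N m; "ee_pos": TCP position; "eef_rot": TCP orientation; "wrist_force": force on the tool from outside, world axes, zero at the start; "wrist_torque": the same for the moment, N m; "width": opening from 0.0 (shut) to 1.0 (fully open).
Only numpy, scipy, OpenCV 4.12 (cv2) and the standard library are available. Lean on these libraries where they do the work, as an engineer would, in place of code of your own. Each camera call takes 0.05 s, during which the arm holds its last target.

## Working session

There is one attempt and no reset: what is moved stays moved. The work goes in short steps, Python scripts to look and compute and a shell command to move; the robot and the scene stay as the last step left them, time stands still between calls to the robot, and variables do not carry over. Pictures are saved under pics/ and viewed, and the job is handed in when it is done.

```bash
ls; mkdir -p pics; python3 - <<'E'
from plant import status, snapshot, camera_params
import cv2, numpy as np
s=status.read_state(); print(s)
for n in("scene","top","wrist"):
    cv2.imwrite(f"pics/{n}0.png",snapshot(n)[:,:,::-1]); p=camera_params(n); print(n,{k:np.round(v,4).tolist() for k,v in p.items()})
E
```

```text
pics
{'t': 0.0, 'joint_pos': array([-1.27884271e+00,  1.16488173e-01,  1.44232092e+00, -1.16420328e-05,
        1.58401051e+00, -3.77891936e-02]), 'joint_velocities': array([-1.36323293e-03,  6.98607093e-04, -1.11262568e-03, -4.21984209e-06,
        3.15560822e-04,  1.58656076e-03]), 'joint_torque': array([-1.63395227e-03, -7.21260738e+01, -6.22611594e+01,  7.78972241e-02,
        2.37590825e-02, -1.07210387e-04]), 'ee_pos': array([ 0.21849386, -0.63841669,  0.21786916]), 'eef_rot': array([[ 9.46125708e-01,  3.23799340e-01, -3.64294853e-04],
       [ 3.23799543e-01, -9.46124983e-01,  1.17168288e-03],
       [ 3.47216804e-05, -1.22651780e-03, -9.99999247e-01]]), 'wrist_force': array([0.57676018, 0.03358497, 0.05015183]), 'wrist_torque': array([ 0.02947277, -0.03599721,  0.03521387]), 'width': 1.0039194705952768}
scene {'mtx': [[520.5923, 0.0, 317.3647], [0.0, 520.5923, 199.3921], [0.0, 0.0, 1.0]], 'R': [[-0.5674, -0.8234, -0.0111], [-0.5721, 0.4039, -0.7138], [0.5922, -0.3987, -0.7003]], 't': [0.4074, 0.3293, 0.7357]}
top {'mtx': [[447.4833, 0.0, 320.7577], [0.0, 447.4833, 201.9505], [0.0, 0.0, 1.0]], 'R': [[-0.0241, -0.9995, 0.0212], [-0.9973, 0.0226, -0.0697], [0.0692, -0.0228, -0.9973]], 't': [0.121, 0.5519, 0.855]}
wrist {'mtx': [[335.1957, 0.0, 322.0466], [0.0, 335.1957, 202.5139], [0.0, 0.0, 1.0]], 'tool_from_camera': [[0.0002, -0.9625, -0.2713, 0.0747], [1.0, 0.0003, -0.0003, -0.0021], [0.0004, -0.2713, 0.9625, -0.1664], [0.0, 0.0, 0.0, 1.0]]}
```

View pics/top0.png

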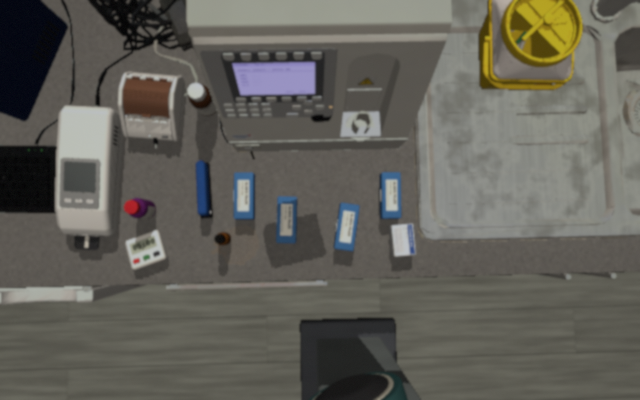

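View pics/scene0.png

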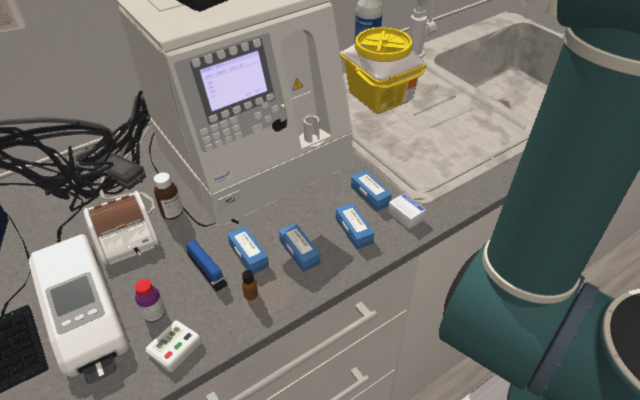

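View pics/wrist0.png

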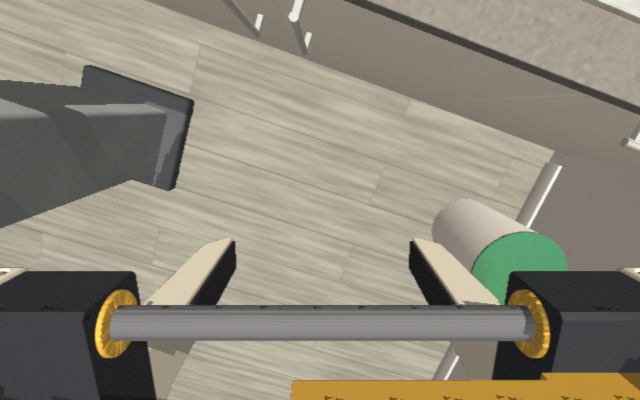

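The top view shows the four blue boxes at about (244,196), (287,219), (347,226) and (390,194). There is a dark-blue object at (203,188), a small bottle at (222,238) and a white box at (402,240). I'll zoom in and segment the boxes.

```bash
cat > h.py <<'E'
import cv2, numpy as np
from plant import camera_params
def centre(n):
    p=camera_params(n); R=np.array(p["R"]); return -R.T@np.array(p["t"])
def ray(n,uv,z):
    p=camera_params(n); R=np.array(p["R"]); C=-R.T@np.array(p["t"])
    d=(R.T@np.linalg.inv(np.array(p["mtx"]))@np.c_[np.array(uv,float).reshape(-1,2),np.ones(np.size(uv)//2)].T).T
    return C+d*((z-C[2])/d[:,2])[:,None]
def project(n,X):
    p=camera_params(n); X=np.atleast_2d(X); c=X@np.array(p["R"]).T+np.array(p["t"]); q=c@np.array(p["mtx"]).T; return q[:,:2]/q[:,2:]
E
python3 - <<'E'
from h import *
print(centre("top"),centre("scene"))
im=cv2.imread("pics/top0.png"); hsv=cv2.cvtColor(im,cv2.COLOR_BGR2HSV)
for (u,v) in[(237,196),(244,196),(244,217),(244,222),(280,219),(287,243),(203,188),(338,226)]: print(u,v,im[v,u],hsv[v,u])
c=cv2.resize(im[160:260,190:420],None,fx=3.45,fy=3.45,interpolation=cv2.INTER_CUBIC); cv2.imwrite("pics/top0c.png",c)
E
```

```text
[0.49411275 0.12804417 0.88866975] [-0.01606606  0.49573014  0.75474208]
237 196 [153 141 125] [103  47 153]
244 196 [169 181 181] [ 30  17 181]
244 217 [122  87  53] [105 144 122]
244 222 [62 66 69] [17 26 69]
280 219 [110 103  94] [103  37 110]
287 243 [75 63 56] [109  65  75]
203 188 [111  62  33] [109 179 111]
338 226 [131 100  71] [106 117 131]
```

View pics/top0c.png

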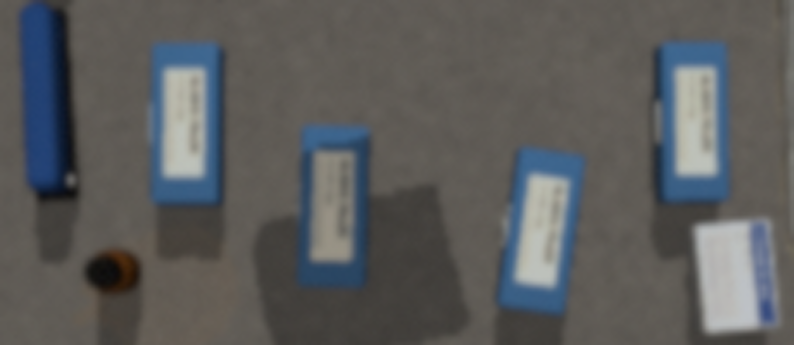

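```bash
cat >> h.py <<'E'
def boxes(im,roi,vmin=0,K=4,out=None,n="top"):
    u0,v0,u1,v1=roi
    c=cv2.resize(im[v0:v1,u0:u1],None,fx=K,fy=K,interpolation=cv2.INTER_CUBIC)
    hsv=cv2.cvtColor(c,cv2.COLOR_BGR2HSV)
    m=cv2.inRange(hsv,(97,95,60),(116,255,255)); 
    cs,_=cv2.findContours(m,cv2.RETR_EXTERNAL,cv2.CHAIN_APPROX_NONE); res=[]
    for k in cs:
        if cv2.contourArea(k)<60*K*K: continue
        h=cv2.convexHull(k); r=cv2.minAreaRect(h); w=sorted(r[1])
        hm=np.zeros_like(m); cv2.fillConvexPoly(hm,h,255); hm=cv2.erode(hm,np.ones((2*K,2*K)))
        lab=cv2.bitwise_and(hm,cv2.inRange(hsv,(0,0,85),(180,70,255)))
        lc,_=cv2.findContours(lab,cv2.RETR_EXTERNAL,cv2.CHAIN_APPROX_NONE)
        lr=cv2.minAreaRect(cv2.convexHull(max(lc,key=cv2.contourArea))) if lc else None
        o=[]
        for q in (r,lr):
            if q is None or min(q[1])<2: o.append(None);continue
            P=(cv2.boxPoints(q)+.5)/K-.5+[u0,v0]; W=ray(n,P,0.031)[:,:2]
            e=[W[1]-W[0],W[2]-W[1]]; e.sort(key=np.linalg.norm); l=e[1]*np.sign(e[1][0])
            o.append((W.mean(0),np.arctan2(-l[1],l[0])*-1,np.linalg.norm(e[0]),np.linalg.norm(e[1])))
            cv2.polylines(c,[np.intp(cv2.boxPoints(q))],True,(0,0,255),1)
        res.append((P.mean(0),o))
    if out: cv2.imwrite(out,c)
    return res
E
python3 - <<'E'
from h import *
im=cv2.imread("pics/top0.png")
for p,o in sorted(boxes(im,(190,155,420,265),K=3,out="pics/top0m.png"),key=lambda a:a[0][0]):
    print(p.round(1))
    for q in o:
        if q: print("   c",q[0].round(4),"yaw",round(q[1],3),"size",round(q[2],4),round(q[3],4))
E
```

```text
[201.3 187.3]
   c [0.5872 0.3365] yaw 0.033 size 0.0193 0.1053
[242.8 195.2]
   c [0.5695 0.2559] yaw -0.014 size 0.0383 0.0892
   c [0.5701 0.2574] yaw -0.013 size 0.0249 0.0622
[285.9 219.4]
   c [0.5218 0.1751] yaw -0.053 size 0.0374 0.0886
   c [0.5217 0.1758] yaw -0.038 size 0.0256 0.0632
[346.6 226.4]
   c [0.5054 0.0605] yaw -0.166 size 0.0378 0.0893
   c [0.5056 0.06  ] yaw -0.159 size 0.0248 0.0626
[391.3 194.7]
   c [ 0.5642 -0.0262] yaw -0.025 size 0.0397 0.0894
   c [ 0.5647 -0.0282] yaw -0.036 size 0.0246 0.062
```

View pics/top0m.png

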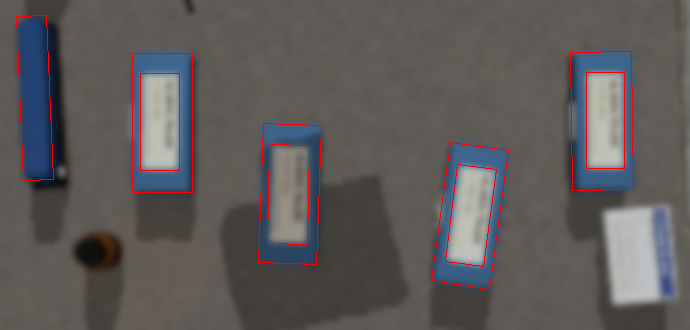

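The mask and label rectangles fit all four boxes. The end boxes' labels are 285.7 mm apart, against 285 given, and the sizes come out at about 38 x 89 mm. Next I check the clearance to the analyser and work out the targets.

```bash
python3 - <<'E'
from h import *
print("analyser base",ray("top",[(235,148),(320,150),(410,146)],0.0).round(3).tolist())
print("scene base",ray("scene",[(222,217),(280,190),(352,155)],0.0).round(3).tolist())
for z in(.1,.2,.3): print(z,"top lip (320,136)",ray("top",[(320,136),(320,50)],z).round(3).tolist())
for n,uv in(("bottle",(222,238)),("white",(402,240)),("bottle2",(198,95)),("bench edge",(300,280))): print(n,ray("top",[uv],0.03).round(3).tolist())
L=np.array([.5701,.2574]);R=np.array([.5647,-.0282]);d=R-L;print(L+d/3,L+2*d/3,"yaw",np.arctan2(d[0],-d[1]))
E
```

```text
analyser base [[0.668, 0.277, 0.0], [0.66, 0.107, 0.0], [0.665, -0.075, 0.0]]
scene base [[0.691, 0.251, 0.0], [0.691, 0.114, 0.0], [0.695, -0.08, 0.0]]
0.1 top lip (320,136) [[0.667, 0.108, 0.1], [0.825, 0.105, 0.1]]
0.2 top lip (320,136) [[0.645, 0.111, 0.2], [0.783, 0.108, 0.2]]
0.3 top lip (320,136) [[0.623, 0.113, 0.3], [0.741, 0.111, 0.3]]
bottle [[0.489, 0.298, 0.03]]
white [[0.477, -0.046, 0.03]]
bottle2 [[0.768, 0.342, 0.03]]
bench edge [[0.406, 0.151, 0.03]]
[0.5683 0.1622] [0.5665 0.067 ] yaw -0.018905310382707475
```

Analyser face is about x=0.67–0.69. I'll pinch each box about 13 mm behind its centre so the wrist camera stays clear, with the fingers only part open because the neighbours are close. First I travel towards box B.

```bash
python3 -m pendant '0.29 -0.342 0 0; 0.29 -0.342 0 0; 0.29 -0.342 0 0; 0.29 -0.342 0 0; 0.29 -0.342 0 0' 90; python3 -m pendant '0.29 -0.342 0 0; 0.29 -0.342 0 0; 0.29 -0.342 0 0; 0.29 -0.342 0 0; 0.29 -0.342 0 0'
```

```text
t: 0.57
ee_pos: [0.2842, -0.47, 0.2182]
eef_rot: [[0.946, 0.324, -0.0], [0.324, -0.946, 0.0], [-0.0, -0.0, -1.0]]
wrist_force: [0.6, -0.6, -0.1]
width: 0.691
t: 0.98
ee_pos: [0.3496, -0.303, 0.2185]
eef_rot: [[0.946, 0.324, 0.0], [0.324, -0.946, -0.0], [0.0, 0.0, -1.0]]
wrist_force: [-0.0, 0.6, -0.2]
width: 0.647
```

```bash
python3 -m pendant '0.29 -0.342 0 0; 0.29 -0.342 0 0; 0.29 -0.342 0 0; 0.29 -0.342 0 0; 0.29 -0.342 0 0' ; python3 -m pendant '0.29 -0.342 0 0; 0.29 -0.342 0 0; 0.29 -0.342 0 0; 0.29 -0.342 0 0; 0.29 -0.342 0 0'; python3 -m pendant '0.29 -0.342 0 0.125; 0 0 0 0.125; 0 0 0 0.125; 0 0 0 0.125; 0 0 0 0.125'; python3 -m pendant '0 0 0 0; 0 0 0 0'
cat > d.py <<'E'
# usage: d.py x y z yaw -> remaining shift in tool units
import sys,numpy as np
from plant import status
s=status.read_state(); R=np.array(s["eef_rot"]); g=np.array([float(a) for a in sys.argv[1:4]]); 
print("shift units",(R.T@(g-s["ee_pos"])/.08).round(3),"yaw",round(np.arctan2(R[1,0],R[0,0]),4),"roll units",round((np.arctan2(R[1,0],R[0,0])-float(sys.argv[4]))/(np.pi/4),3),"t",round(s["t"],2),"w",round(s["width"],3),"p",s["ee_pos"].round(4))
E
python3 d.py .493 .0623 .1 -.162
```

```text
t: 1.4
ee_pos: [0.415, -0.1359, 0.2187]
eef_rot: [[0.946, 0.324, 0.0], [0.324, -0.946, -0.0], [0.0, 0.0, -1.0]]
wrist_force: [0.9, 0.1, -0.2]
width: 0.645
t: 1.82
ee_pos: [0.4805, 0.0313, 0.2186]
eef_rot: [[0.946, 0.324, 0.0], [0.324, -0.946, -0.0], [0.0, 0.0, -1.0]]
wrist_force: [0.6, -1.1, 0.1]
width: 0.649
t: 2.23
ee_pos: [0.4934, 0.0631, 0.2184]
eef_rot: [[0.986, -0.164, -0.001], [-0.164, -0.986, -0.0], [-0.001, 0.0, -1.0]]
wrist_force: [-0.9, -0.9, 0.1]
width: 0.649
t: 2.4
ee_pos: [0.4934, 0.0628, 0.2185]
eef_rot: [[0.988, -0.157, -0.0], [-0.157, -0.988, 0.0], [-0.0, 0.0, -1.0]]
wrist_force: [-0.9, -0.4, 0.4]
width: 0.645
shift units [-0.004  0.006  1.481] yaw -0.158 roll units 0.005 t 2.4 w 0.645 p [0.4934 0.0628 0.2185]
```

```bash
python3 -m pendant '0 0 0.4 0; 0 0 0.4 0; 0 0 0.4 0; 0 0 0.2 0; 0 0 0 0'; python3 - <<'E'
from plant import snapshot
import cv2
cv2.imwrite("pics/w1.png",snapshot("wrist")[:,:,::-1])
E
python3 d.py .493 .0623 .007 -.162
```

```text
t: 2.82
ee_pos: [0.4916, 0.0625, 0.1028]
eef_rot: [[0.988, -0.157, -0.005], [-0.157, -0.988, -0.0], [-0.005, 0.001, -1.0]]
wrist_force: [0.1, 0.2, -0.4]
width: 0.648
shift units [0.008 0.003 1.23 ] yaw -0.1585 roll units 0.004 t 2.87 w 0.645 p [0.4927 0.0626 0.1054]
```

View pics/w1.png

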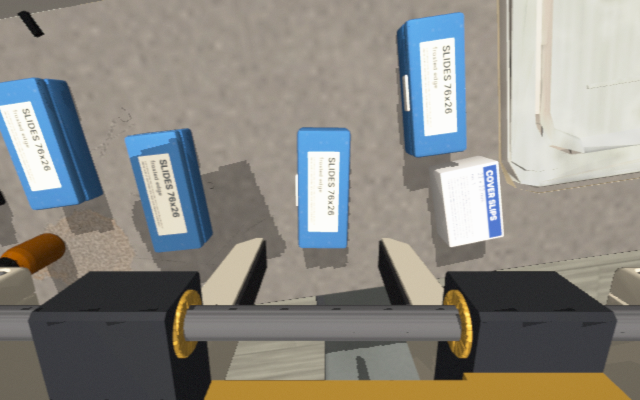

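The wrist view shows box B at columns 298–350, midway between the fingertips (266 and 378) and upright in the frame. I'll descend and pinch it.

```bash
python3 -m pendant '0 0 0.4 0; 0 0 0.4 0; 0 0 0.25 0; 0 0 0.15 0; 0 0 0 0'; python3 d.py .493 .0623 .007 -.162;  python3 -m pendant '0 0 0 0; 0 0 0 0; 0 0 0 0; 0 0 0 0; 0 0 0 0' 255;  python3 -m pendant '0 0 0 0; 0 0 0 0; 0 0 0 0'
```

```text
t: 3.28
ee_pos: [0.4931, 0.0627, 0.0099]
eef_rot: [[0.987, -0.159, -0.002], [-0.159, -0.987, -0.0], [-0.002, 0.0, -1.0]]
wrist_force: [-0.6, 0.4, -0.5]
width: 0.649
shift units [-0.001  0.005  0.036] yaw -0.1599 roll units 0.003 t 3.28 w 0.649 p [0.4931 0.0627 0.0099]
t: 3.7
ee_pos: [0.4942, 0.0627, 0.0121]
eef_rot: [[0.987, -0.16, 0.002], [-0.16, -0.987, 0.0], [0.002, -0.0, -1.0]]
wrist_force: [-1.1, -0.6, 7.9]
width: 0.404
t: 3.95
ee_pos: [0.4942, 0.0628, 0.012]
eef_rot: [[0.987, -0.16, 0.002], [-0.16, -0.987, 0.0], [0.002, -0.0, -1.0]]
wrist_force: [-1.4, -0.3, 6.5]
width: 0.407
```

The width reads 0.407, or 37.9 mm, so the box is gripped. There is a light downward preload of 6.5 N; I'll ease it slightly without lifting, then rotate and check.

```bash
python3 -m pendant '0 0 -0.013 0; 0 0 0 0; 0 0 0 0'; python3 -m pendant '0 0 0 -0.06; 0 0 0 -0.06; 0 0 0 -0.06; 0 0 0 0; 0 0 0 0';  python3 d.py .5548 .0677 .012 -.019
```

```text
t: 4.2
ee_pos: [0.4936, 0.0628, 0.0121]
eef_rot: [[0.987, -0.16, 0.0], [-0.16, -0.987, 0.0], [0.0, -0.0, -1.0]]
wrist_force: [-1.9, -0.8, 4.1]
width: 0.407
t: 4.62
ee_pos: [0.4937, 0.0628, 0.012]
eef_rot: [[1.0, -0.021, 0.001], [-0.021, -1.0, 0.0], [0.001, -0.0, -1.0]]
wrist_force: [-0.5, -0.5, 5.3]
width: 0.406
shift units [ 0.762 -0.078  0.001] yaw -0.0211 roll units -0.003 t 4.62 w 0.406 p [0.4937 0.0628 0.012 ]
```

```bash
python3 -m pendant '0.15 -0.016 0 0; 0.15 -0.016 0 0; 0.15 -0.016 0 0; 0.15 -0.016 0 0; 0.15 -0.016 0 0'; python3 -m pendant '0 0 0 0; 0 0 0 0; 0 0 0 0';  python3 d.py .5548 .0677 .012 -.019
cat > look.py <<'E'
import sys
from h import *
from plant import snapshot
n=sys.argv[1]; im=snapshot("top")[:,:,::-1].copy(); cv2.imwrite(f"pics/{n}.png",im)
for p,o in sorted(boxes(im,(190,155,420,265),K=3,out=f"pics/{n}m.png"),key=lambda a:a[0][0]):
    print(p.round(1),*[(q[0].round(4).tolist(),"yaw",round(q[1],3),"size",round(q[2],4),round(q[3],4)) for q in o if q])
E
python3 look.py t2
```

```text
t: 5.03
ee_pos: [0.5538, 0.068, 0.012]
eef_rot: [[1.0, -0.022, -0.001], [-0.022, -1.0, -0.0], [-0.001, 0.0, -1.0]]
wrist_force: [-9.0, -0.7, 12.3]
width: 0.406
t: 5.28
ee_pos: [0.5539, 0.068, 0.012]
eef_rot: [[1.0, -0.021, 0.001], [-0.021, -1.0, 0.0], [0.001, -0.0, -1.0]]
wrist_force: [4.1, 0.4, 4.1]
width: 0.404
shift units [0.011 0.004 0.   ] yaw -0.0207 roll units -0.002 t 5.28 w 0.404 p [0.5539 0.068  0.012 ]
[201.5 187.4] ([0.5869, 0.3362], 'yaw', np.float64(0.044), 'size', np.float64(0.0204), np.float64(0.1059))
[242.8 195.2] ([0.5695, 0.2559], 'yaw', np.float64(-0.014), 'size', np.float64(0.0383), np.float64(0.0892)) ([0.5701, 0.2574], 'yaw', np.float64(-0.013), 'size', np.float64(0.0249), np.float64(0.0622))
[286.2 219.4] ([0.5218, 0.1751], 'yaw', np.float64(-0.048), 'size', np.float64(0.0374), np.float64(0.0885)) ([0.5217, 0.1753], 'yaw', np.float64(-0.055), 'size', np.float64(0.0259), np.float64(0.0632))
```

View pics/t2m.png

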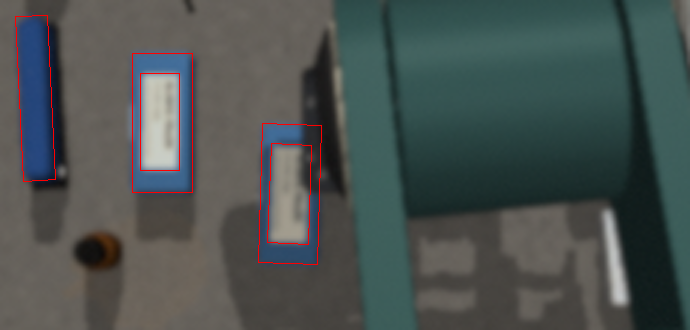

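Box B is hidden by the arm here, while the left end box and box A are unchanged. I'll nudge the last millimetre, release, rise and move across to A, then check B from there.

```bash
python3 -m pendant '0.01 0.004 0 0; 0 0 0 0; 0 0 0 0'; python3 d.py .5548 .0677 .012 -.019; python3 -m pendant '0 0 0 0; 0 0 0 0; 0 0 0 0; 0 0 0 0; 0 0 0 0' 90; python3 -m pendant '0 0 -0.1 0; 0 0 -0.3 0; 0 0 -0.45 0; 0 0 -0.45 0; 0 0 -0.45 0'; python3 - <<'E'
from plant import snapshot
import cv2
cv2.imwrite("pics/w3.png",snapshot("wrist")[:,:,::-1])
E
python3 d.py .509 .1763 .1 -.045
```

```text
t: 5.58
ee_pos: [0.5538, 0.068, 0.012]
eef_rot: [[1.0, -0.02, -0.001], [-0.02, -1.0, 0.001], [-0.001, -0.001, -1.0]]
wrist_force: [-2.7, 3.3, 8.8]
width: 0.408
shift units [0.012 0.003 0.   ] yaw -0.0202 roll units -0.001 t 5.58 w 0.408 p [0.5538 0.068  0.012 ]
t: 6.0
ee_pos: [0.5541, 0.0676, 0.0114]
eef_rot: [[1.0, -0.02, -0.001], [-0.02, -1.0, -0.0], [-0.001, 0.0, -1.0]]
wrist_force: [-0.3, -0.3, 0.4]
width: 0.642
t: 6.42
ee_pos: [0.5539, 0.0676, 0.1538]
eef_rot: [[1.0, -0.02, -0.0], [-0.02, -1.0, -0.0], [-0.0, 0.0, -1.0]]
wrist_force: [1.0, 0.6, -0.4]
width: 0.645
shift units [-0.625 -1.344  0.769] yaw -0.0197 roll units 0.032 t 6.47 w 0.648 p [0.5563 0.0678 0.1619]
```

View pics/w3.png

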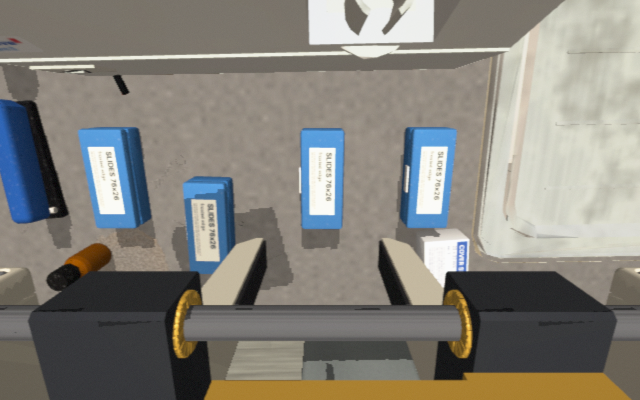

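The wrist view shows B now level with both end boxes (far edges all at row 128). Next is box A.

```bash
python3 -m pendant '-0.156 -0.336 0 0; -0.156 -0.336 0 0; -0.156 -0.336 0 0; -0.156 -0.336 0 0.032; 0 0 0 0'; python3 -m pendant '0 0 0.4 0; 0 0 0.36 0; 0 0 0 0'; python3 - <<'E'
from plant import snapshot
import cv2
cv2.imwrite("pics/w4.png",snapshot("wrist")[:,:,::-1])
E
python3 d.py .509 .1763 .011 -.045;python3 look.py t4
```

```text
t: 6.88
ee_pos: [0.505, 0.1794, 0.1522]
eef_rot: [[0.999, -0.044, 0.0], [-0.044, -0.999, 0.001], [0.0, -0.001, -1.0]]
wrist_force: [0.3, 0.4, 0.0]
width: 0.649
t: 7.13
ee_pos: [0.5044, 0.1754, 0.086]
eef_rot: [[0.999, -0.044, -0.006], [-0.044, -0.999, -0.002], [-0.006, 0.002, -1.0]]
wrist_force: [-1.0, 0.5, -0.6]
width: 0.648
shift units [ 0.049 -0.013  0.974] yaw -0.0447 roll units 0.0 t 7.18 w 0.648 p [0.5053 0.1756 0.089 ]
[201.1 178.2] ([0.6045, 0.3369], 'yaw', np.float64(0.035), 'size', np.float64(0.0196), np.float64(0.0707))
[242.5 182. ] ([0.5977, 0.2552], 'yaw', np.float64(1.55), 'size', np.float64(0.0329), np.float64(0.039)) ([0.5955, 0.2578], 'yaw', np.float64(-1.286), 'size', np.float64(0.0154), np.float64(0.0261))
[341.2 195.5] ([0.565, 0.0694], 'yaw', np.float64(-0.029), 'size', np.float64(0.038), np.float64(0.0889)) ([0.5653, 0.0688], 'yaw', np.float64(-0.028), 'size', np.float64(0.0251), np.float64(0.0625))
[391.3 194.7] ([0.5642, -0.0262], 'yaw', np.float64(-0.033), 'size', np.float64(0.0402), np.float64(0.0891)) ([0.5647, -0.0282], 'yaw', np.float64(-0.034), 'size', np.float64(0.0246), np.float64(0.062))
```

View pics/w4.png

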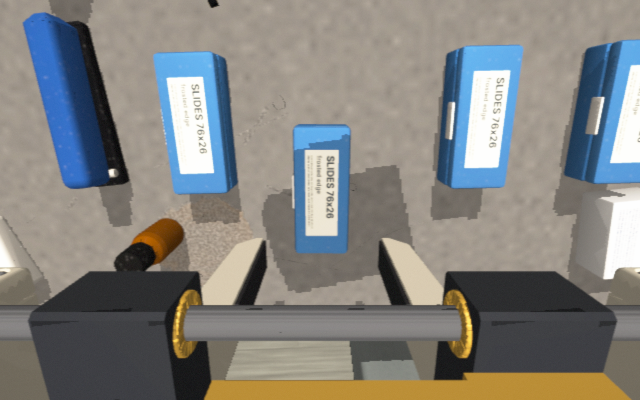

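View pics/t4m.png

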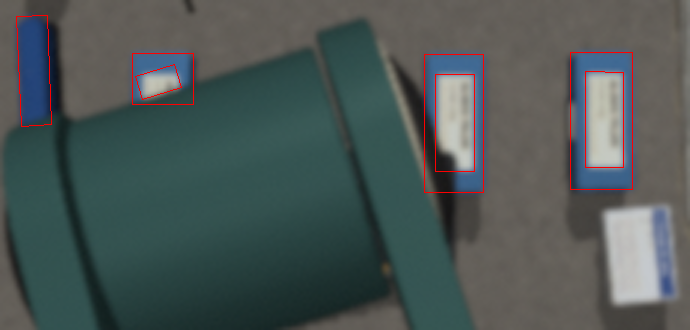

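Wrist view: A lies at columns 293–350, centred between the fingertips. Top view: B is about 1–2 mm off its place, and I'll recheck it unobstructed. I'll descend on A and pinch it.

```bash
python3 -m pendant '0.04 -0.01 0.4 0; 0 0 0.3 0; 0 0 0.16 0; 0 0 0.09 0; 0 0 0 0'; python3 d.py .509 .1763 .012 -.045;  python3 -m pendant '0 0 0 0; 0 0 0 0; 0 0 0 0; 0 0 0 0; 0 0 0 0' 255;  python3 -m pendant '0 0 0 0; 0 0 0 0; 0 0 0 0'
```

```text
t: 7.65
ee_pos: [0.5099, 0.1766, 0.015]
eef_rot: [[0.999, -0.045, -0.001], [-0.045, -0.999, -0.0], [-0.0, 0.0, -1.0]]
wrist_force: [-0.1, -0.0, -1.3]
width: 0.65
shift units [-0.011  0.005  0.038] yaw -0.045 roll units -0.0 t 7.65 w 0.65 p [0.5099 0.1766 0.015 ]
t: 8.07
ee_pos: [0.5103, 0.1769, 0.0159]
eef_rot: [[0.999, -0.045, 0.001], [-0.045, -0.999, 0.0], [0.001, -0.0, -1.0]]
wrist_force: [-0.9, -0.7, 7.2]
width: 0.403
t: 8.32
ee_pos: [0.5103, 0.1769, 0.0159]
eef_rot: [[0.999, -0.045, 0.001], [-0.045, -0.999, 0.0], [0.001, -0.0, -1.0]]
wrist_force: [-0.2, -1.4, 7.5]
width: 0.407
```

```bash
python3 -m pendant '0 0 -0.012 -0.033; 0 0 0 0; 0 0 0 0';  python3 d.py .5569 .1612 .0159 -.02
```

```text
t: 8.57
ee_pos: [0.5099, 0.1768, 0.016]
eef_rot: [[1.0, -0.019, 0.0], [-0.019, -1.0, 0.0], [0.0, -0.0, -1.0]]
wrist_force: [0.3, 0.6, -0.1]
width: 0.404
shift units [0.592 0.183 0.002] yaw -0.0195 roll units 0.001 t 8.57 w 0.404 p [0.5099 0.1768 0.016 ]
```

```bash
python3 -m pendant '0.12 0.037 0.007 0; 0.12 0.037 0 0; 0.12 0.037 0 0; 0.12 0.037 0 0; 0.12 0.037 0 0'; python3 -m pendant '0 0 0 0; 0 0 0 0; 0 0 0 0';  python3 d.py .5569 .1612 .0159 -.02
```

```text
t: 8.98
ee_pos: [0.5579, 0.1612, 0.0159]
eef_rot: [[1.0, -0.02, -0.0], [-0.02, -1.0, 0.001], [-0.0, -0.001, -1.0]]
wrist_force: [-7.7, 1.0, 9.6]
width: 0.405
t: 9.23
ee_pos: [0.5583, 0.161, 0.0159]
eef_rot: [[1.0, -0.02, 0.002], [-0.02, -1.0, 0.0], [0.002, -0.0, -1.0]]
wrist_force: [4.1, 0.3, 5.4]
width: 0.409
shift units [-0.018 -0.002  0.001] yaw -0.0196 roll units 0.0 t 9.23 w 0.409 p [0.5583 0.161  0.0159]
```

```bash
python3 -m pendant '-0.017 0 0 0; 0 0 0 0; 0 0 0 0'; python3 d.py .5569 .1612 .0159 -.02; python3 -m pendant '0 0 0 0; 0 0 0 0; 0 0 0 0; 0 0 0 0; 0 0 0 0' 90; python3 -m pendant '0 0 -0.1 0; 0 0 -0.3 0; 0 0 -0.45 0; 0 0 -0.45 0; 0 0 -0.45 0'; python3 -m pendant '-0.1 0.45 0 0; -0.1 0.45 0 0; -0.1 0.45 0 0; -0.1 0.45 0 0; -0.1 0.45 0 0';python3 -m pendant '-0.1 0.45 0 0; -0.1 0.45 0 0; -0.1 0.45 0 0; -0.1 0.45 0 0; -0.1 0.45 0 0';python3 -m pendant '0 0.45 0 0; 0 0.45 0 0; 0 0.45 0 0; 0 0.45 0 0; 0 0 0 0'; python3 look.py t5
```

```text
t: 9.48
ee_pos: [0.5566, 0.1612, 0.0159]
eef_rot: [[1.0, -0.019, 0.002], [-0.019, -1.0, 0.0], [0.002, -0.0, -1.0]]
wrist_force: [2.8, -1.0, 5.2]
width: 0.403
shift units [0.004 0.    0.001] yaw -0.0191 roll units 0.001 t 9.48 w 0.403 p [0.5566 0.1612 0.0159]
t: 9.9
ee_pos: [0.5559, 0.1611, 0.015]
eef_rot: [[1.0, -0.019, -0.001], [-0.019, -1.0, -0.0], [-0.001, 0.0, -1.0]]
wrist_force: [-0.8, 0.2, 0.1]
width: 0.643
t: 10.32
ee_pos: [0.5557, 0.161, 0.1574]
eef_rot: [[1.0, -0.019, -0.0], [-0.019, -1.0, -0.0], [-0.0, 0.0, -1.0]]
wrist_force: [1.2, -0.5, 0.5]
width: 0.648
t: 10.73
ee_pos: [0.512, -0.0195, 0.156]
eef_rot: [[1.0, -0.018, 0.001], [-0.018, -1.0, -0.0], [0.001, 0.0, -1.0]]
wrist_force: [1.3, 0.5, 0.8]
width: 0.65
t: 11.15
ee_pos: [0.4685, -0.199, 0.1561]
eef_rot: [[1.0, -0.019, 0.001], [-0.019, -1.0, -0.0], [0.001, 0.0, -1.0]]
wrist_force: [1.5, -0.5, 0.1]
width: 0.642
t: 11.57
ee_pos: [0.4658, -0.346, 0.1554]
eef_rot: [[1.0, -0.022, -0.0], [-0.022, -1.0, -0.001], [-0.0, 0.001, -1.0]]
wrist_force: [0.4, 0.5, 0.9]
width: 0.647
[201.3 187.3] ([0.5872, 0.3365], 'yaw', np.float64(0
[... 160 characters left out ...]
)) ([0.5701, 0.2574], 'yaw', np.float64(-0.013), 'size', np.float64(0.0249), np.float64(0.0622))
[293. 195.] ([0.5677, 0.1611], 'yaw', np.float64(-0.018), 'size', np.float64(0.0366), np.float64(0.0886)) ([0.5683, 0.1614], 'yaw', np.float64(-0.021), 'size', np.float64(0.0257), np.float64(0.0617))
[341.3 195.5] ([0.565, 0.0691], 'yaw', np.float64(-0.026), 'size', np.float64(0.0374), np.float64(0.0888)) ([0.5653, 0.0685], 'yaw', np.float64(-0.028), 'size', np.float64(0.0245), np.float64(0.0625))
[391.3 194.7] ([0.5642, -0.0262], 'yaw', np.float64(-0.025), 'size', np.float64(0.0397), np.float64(0.0894)) ([0.5647, -0.0282], 'yaw', np.float64(-0.036), 'size', np.float64(0.0246), np.float64(0.062))
```

View pics/t5m.png

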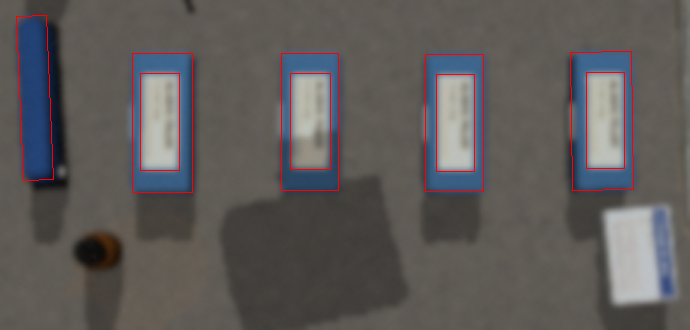

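Unobstructed top view: A is within 1 mm of its place, and B is about 1.2 mm short in x and 1.5 mm too far left. The TCP spacing of 93.6 mm agrees with that. I have time to refine B, and will cross-check with the sharper wrist view first.

```bash
python3 -m pendant '0.083 -0.4325 0 0; 0.083 -0.4325 0 0; 0.083 -0.4325 0 0; 0.083 -0.4325 0 0; 0.083 -0.4325 0 0'; python3 -m pendant '0.083 -0.4325 0 0; 0.083 -0.4325 0 0; 0.083 -0.4325 0 0; 0.083 -0.4325 0 0; 0.083 -0.4325 0 0'; python3 -m pendant '0.083 -0.4325 0 0; 0.083 -0.4325 0 0; 0 0 0 0; 0 0 0 0'; python3 d.py .5541 .0676 .1 -.02
cat > wl.py <<'E'
import sys
from h import *
from plant import snapshot,status
n=sys.argv[1]; s=status.read_state(); im=snapshot("wrist")[:,:,::-1].copy(); cv2.imwrite(f"pics/{n}.png",im)
p=camera_params("wrist"); T=np.array(p["tool_from_camera"]); Re=np.array(s["eef_rot"]); M=np.array(p["mtx"])
def wr(uv,z):
    d=(Re@T[:3,:3]@np.linalg.inv(M)@np.c_[uv,np.ones(len(uv))].T).T; C=s["ee_pos"]+Re@T[:3,3]
    return C+d*((z-C[2])/d[:,2])[:,None]
hsv=cv2.cvtColor(im,cv2.COLOR_BGR2HSV); K=4
lab=cv2.inRange(cv2.resize(hsv[70:270],None,fx=K,fy=K,interpolation=cv2.INTER_CUBIC),(0,0,175),(180,45,255)); out=cv2.resize(im[70:270],None,fx=K,fy=K)
lab=cv2.morphologyEx(lab,cv2.MORPH_CLOSE,np.ones((25,25)))
cs,_=cv2.findContours(lab,cv2.RETR_EXTERNAL,cv2.CHAIN_APPROX_NONE)
for k in cs:
    r=cv2.minAreaRect(k); 
    if not(14*K<min(r[1])<45*K and 40*K<max(r[1])<110*K): continue
    q=(cv2.boxPoints(r)+.5)/K-.5+[0,70]; W=wr(q,.031)[:,:2]; e=sorted([W[1]-W[0],W[2]-W[1]],key=np.linalg.norm); l=e[1]*np.sign(e[1][0])
    print(q.mean(0).round(1),W.mean(0).round(4),"yaw",round(np.arctan2(l[1],l[0]),3),"size",[round(np.linalg.norm(a),4) for a in e])
    cv2.polylines(out,[np.intp(cv2.boxPoints(r))],True,(0,0,255),3)
cv2.imwrite(f"pics/{n}m.png",cv2.resize(out,(800,250),interpolation=cv2.INTER_AREA))
E
python3 wl.py w6
```

```text
t: 12.03
ee_pos: [0.5029, -0.1666, 0.1559]
eef_rot: [[1.0, -0.019, 0.001], [-0.019, -1.0, -0.0], [0.001, 0.0, -1.0]]
wrist_force: [-0.3, -0.3, 0.0]
width: 0.646
t: 12.45
ee_pos: [0.5391, 0.006, 0.156]
eef_rot: [[1.0, -0.018, 0.001], [-0.018, -1.0, 0.0], [0.001, -0.0, -1.0]]
wrist_force: [-0.3, -0.2, 0.5]
width: 0.652
t: 12.78
ee_pos: [0.5537, 0.0745, 0.1556]
eef_rot: [[1.0, -0.016, -0.0], [-0.016, -1.0, 0.0], [-0.0, -0.0, -1.0]]
wrist_force: [-0.0, -0.4, 0.4]
width: 0.646
shift units [0.007 0.086 0.695] yaw -0.0155 roll units 0.006 t 12.78 w 0.646 p [0.5537 0.0745 0.1556]
[242.2 256.2] [0.4937 0.153 ] yaw -0.698 size [np.float64(0.0228), np.float64(0.0535)]
[428.9 248.6] [ 0.4989 -0.023 ] yaw 1.556 size [np.float64(0.0424), np.float64(0.0861)]
[329.8 180.1] [0.5654 0.0693] yaw -0.028 size [np.float64(0.0224), np.float64(0.0603)]
[438.7 179.4] [ 0.5645 -0.027 ] yaw -0.022 size [np.float64(0.0224), np.float64(0.0618)]
[223.5 178.5] [0.5682 0.1633] yaw -0.028 size [np.float64(0.0225), np.float64(0.0614)]
[114.8 178.2] [0.5699 0.2594] yaw -0.019 size [np.float64(0.0229), np.float64(0.0632)]
```

View pics/w6m.png

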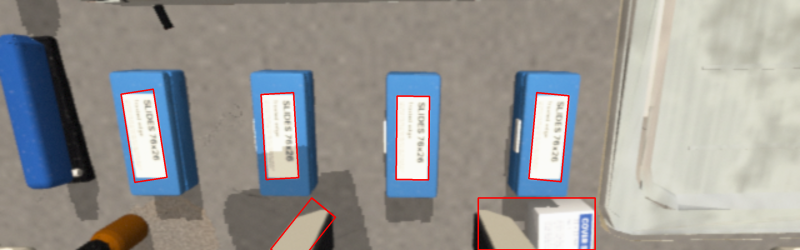

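The wrist view agrees. The end boxes are 286 mm apart, A is 0.6 mm from its place and B about 1.2 mm off in the same direction as before. I'll re-pinch B with the gripper centred 1 mm further right and nudge it forward about 1 mm.

```bash
python3 -m pendant '0.007 0.1 0.3 0.005; 0 0 0.3 0; 0 0 0.3 0; 0 0 0 0; 0 0 0 0'; python3 d.py .5541 .0665 .0145 -.02
```

```text
t: 13.25
ee_pos: [0.5539, 0.0635, 0.0832]
eef_rot: [[1.0, -0.024, -0.002], [-0.024, -1.0, -0.0], [-0.002, 0.0, -1.0]]
wrist_force: [-0.1, 0.5, 1.1]
width: 0.65
shift units [ 0.003 -0.038  0.858] yaw -0.0239 roll units -0.005 t 13.25 w 0.65 p [0.5539 0.0635 0.0832]
```

```bash
python3 -m pendant '0.003 -0.038 0.35 -0.005; 0 0 0.25 0; 0 0 0.15 0; 0 0 0.1 0; 0 0 0 0'; python3 d.py .5541 .0665 .0145 -.02;  python3 -m pendant '0 0 0 0; 0 0 0 0; 0 0 0 0; 0 0 0 0; 0 0 0 0' 255;  python3 -m pendant '0 0 0 0; 0 0 0 0';python3 d.py .5541 .0665 .0145 -.02
```

```text
t: 13.67
ee_pos: [0.5547, 0.0671, 0.0151]
eef_rot: [[1.0, -0.019, -0.001], [-0.019, -1.0, -0.0], [-0.001, 0.0, -1.0]]
wrist_force: [-0.4, -0.2, 0.2]
width: 0.65
shift units [-0.008  0.008  0.007] yaw -0.0192 roll units 0.001 t 13.67 w 0.65 p [0.5547 0.0671 0.0151]
t: 14.08
ee_pos: [0.5553, 0.0674, 0.0162]
eef_rot: [[1.0, -0.019, 0.001], [-0.019, -1.0, 0.0], [0.001, -0.0, -1.0]]
wrist_force: [-2.0, -0.6, 6.6]
width: 0.407
t: 14.25
ee_pos: [0.5553, 0.0674, 0.0162]
eef_rot: [[1.0, -0.019, 0.001], [-0.019, -1.0, 0.0], [0.001, -0.0, -1.0]]
wrist_force: [-0.5, -1.1, 6.5]
width: 0.405
shift units [-0.015  0.011  0.021] yaw -0.0189 roll units 0.001 t 14.25 w 0.405 p [0.5553 0.0674 0.0162]
```

```bash
python3 -m pendant '0.008 0.018 -0.005 0; 0 0 0 0; 0 0 0 0'; python3 -m pendant '0 0 0 0; 0 0 0 0; 0 0 0 0; 0 0 0 0; 0 0 0 0' 90; python3 -m pendant '0 0 -0.1 0; 0 0 -0.3 0; 0 0 -0.45 0; 0 0 -0.45 0; 0 0 -0.45 0';  python3 -m pendant '0 0 0 0; 0 0 0 0'; python3 wl.py w7; python3 -m pendant '-0.1 0.45 0 0; -0.1 0.45 0 0; -0.1 0.45 0 0; -0.1 0.45 0 0; -0.1 0.45 0 0';python3 -m pendant '-0.1 0.45 0 0; -0.1 0.45 0 0; -0.1 0.45 0 0; -0.1 0.45 0 0; -0.1 0.45 0 0'; python3 -m pendant '0 0 0 0; 0 0 0 0'; python3 look.py t7
```

```text
t: 14.5
ee_pos: [0.5558, 0.0659, 0.0162]
eef_rot: [[1.0, -0.019, 0.001], [-0.019, -1.0, 0.0], [0.001, -0.0, -1.0]]
wrist_force: [-0.3, 0.4, 5.3]
width: 0.404
t: 14.92
ee_pos: [0.5554, 0.0659, 0.0155]
eef_rot: [[1.0, -0.019, -0.0], [-0.019, -1.0, -0.0], [-0.0, 0.0, -1.0]]
wrist_force: [-1.1, 0.2, -0.3]
width: 0.641
t: 15.33
ee_pos: [0.5551, 0.0658, 0.1579]
eef_rot: [[1.0, -0.019, -0.0], [-0.019, -1.0, -0.0], [-0.0, 0.0, -1.0]]
wrist_force: [0.4, -0.1, -0.3]
width: 0.653
t: 15.5
ee_pos: [0.5564, 0.0659, 0.1585]
eef_rot: [[1.0, -0.019, 0.004], [-0.019, -1.0, 0.0], [0.004, -0.0, -1.0]]
wrist_force: [-0.4, 0.3, -0.2]
width: 0.647
[242.2 256.7] [0.4955 0.1454] yaw -0.701 size [np.float64(0.0239), np.float64(0.0533)]
[423.8 249.6] [ 0.4997 -0.0275] yaw 1.552 size [np.float64(0.0407), np.float64(0.0776)]
[322.2 182.6] [0.5658 0.0675] yaw -0.029 size [np.float64(0.022), np.float64(0.06)]
[427.8 182.1] [ 0.5645 -0.027 ] yaw -0.02 size [np.float64(0.0226), np.float64(0.0614)]
[215.3 182. ] [0.5681 0.1634] yaw -0.028 size [np.float64(0.0225), np.float64(0.0615)]
[108.2 182. ] [0.5699 0.2593] yaw
[... 761 characters left out ...]
3)) ([0.5701, 0.2574], 'yaw', np.float64(-0.013), 'size', np.float64(0.0249), np.float64(0.0622))
[293. 195.] ([0.5677, 0.1611], 'yaw', np.float64(-0.018), 'size', np.float64(0.0366), np.float64(0.0886)) ([0.5683, 0.1614], 'yaw', np.float64(-0.021), 'size', np.float64(0.0257), np.float64(0.0617))
[342.3 195.2] ([0.5653, 0.0671], 'yaw', np.float64(-0.02), 'size', np.float64(0.038), np.float64(0.0898)) ([0.5659, 0.0665], 'yaw', np.float64(-0.028), 'size', np.float64(0.0245), np.float64(0.0625))
[391.3 194.7] ([0.5642, -0.0262], 'yaw', np.float64(-0.025), 'size', np.float64(0.0397), np.float64(0.0894)) ([0.5647, -0.0282], 'yaw', np.float64(-0.036), 'size', np.float64(0.0246), np.float64(0.062))
```

View pics/t7m.png

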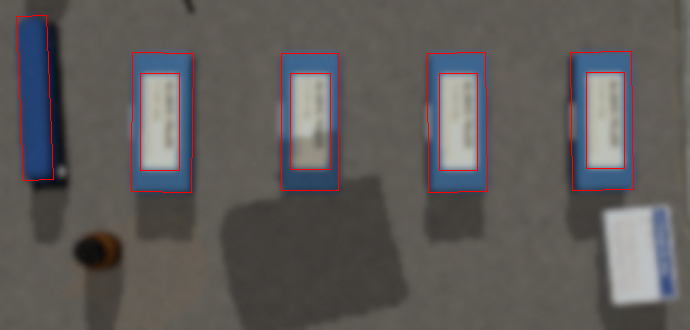

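View pics/w7m.png

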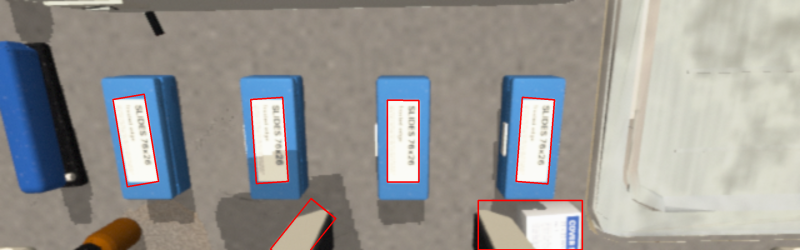

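Both views put the middle boxes within about 1 mm of their places, the end boxes have not moved, and the gripper is open and clear. I'm handing the job in.

```bash
python3 -c "
from plant import workorder
print(workorder.sign_off())"
```

```text
the job is handed in; nothing more can be done
None
```

Both middle boxes are back in the row, and I handed the job in after about 16.6 s of robot time. I pinched each one, turned it parallel to the row and slid it along the worktop without lifting it. The right-hand box was 1–2 mm off on the first check, so I pinched it again and nudged it closer before letting go.

| Box | From its place, top camera | From its place, wrist camera |
|---|---|---|
| A (left middle) | 0.8 mm | 0.5 mm |
| B (right middle) | 0.8 mm | 1.1 mm |

- **Angles:** the middle boxes measured between -0.018 and -0.029 rad, against the row's -0.019 rad. The end boxes' own readings ranged from -0.013 to -0.036 rad, so the cameras cannot settle the angles any closer than that.
- **Disagreement:** the two cameras put B about 1 mm off along the row in opposite directions. That is within the 2 mm calibration accuracy, so I left it.
- **End boxes and forces:** the end boxes had not moved. The highest wrist force in the reports was about 15 N, and the gripper was open and clear of everything at the end.

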